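# Sweep the finished prints off the build sheet

### The arm

A 6-joint arm with a two-finger parallel gripper is mounted at the origin on the work surface. World frame = base frame: x ahead of the robot, y to its left, z up, the work surface at z = 0. Lengths are in m, angles in rad, forces in N, time in s.
With the tool pointing down it reaches from about 0.4 to 0.825 m from the base axis. Payload 7 kg.
Tool frame: the origin (TCP) lies midway between the tips of the shut fingers; the grasp point (between the pads) lies 19 mm behind it; x points along the fingers, y is the direction in which the jaws open and shut, and the axes are right-handed (so a half turn about x gives the same grasp; the last joint's range is limited). The gripper opens to 85 mm and grips with 20 to 120 N. Pads are 22 mm wide; open, the fingers measure 114 mm over their backs; the gripper's body (76 mm by 85 mm) begins 54 mm behind the grasp point. The pads swing forward as they close: fully open they stand 13 mm farther back than shut.
Start: joints at [-0.94, 0.359, 0.012, 0, -1.224, -0.288], TCP at [0.227, -0.636, 0.231] pointing down, gripper open.
Joint ranges: [-3.07, 3.07], [-1.43, 2.12], [-1.02, 1.25], [-3.03, 1.67], [-3.05, -0], [-3.03, 3.03]. Speed limits (rad/s): [2.39, 2.39, 3.01, 3.14, 3.14, 3.14].

### API

Orientations are given as [roll, pitch, yaw] about the fixed x, y, z axes, in that order (R = Rz(yaw) Ry(pitch) Rx(roll)).
In Python, from bench import r, vision, workorder gives the robot as it stands.
- The arm moves only by the tool apply_moves, never from a script. Its argument "rows" is a list of rows, each an object of numbers: "dx", "dy", "dz": the shift along the tool's x, y, z in cm; "roll": the turn about the tool's x in degrees; "gripper": the opening, from 0 (shut) to 1 (fully open). In form: [{"dx": .., "dy": .., "dz": .., "roll": .., "gripper": ..}, ...]. A call has 1 to 12 rows; each row is the pose to reach, as a shift and turn from the pose measured when the call began, along the tool's axes at that moment; what a row does not reach only later rows make up. A row lasts 1/12 s, in which the tool goes at most 41.7 mm and 7.16 degrees, less where a joint would pass 70% of its speed; a pose out of reach is approached as far as the arm can. A call with a gripper value outside its range is refused whole. The fingers move at their own pace and stop on an object; "grip_force" is the grip in N (left out, the last holds). Time passes only in rows, so rows that repeat a pose let the fingers close. It gives the time, the measured TCP pose, the force and the opening at its end, in the units of the state.
- r.sense(): the state, without advancing time (a new reading comes with each control period).
- vision.read_camera(name): name is "scene" or "top"; returns the picture (384x512x3 uint8, red, green, blue); there is no depth.
- vision.get_calibration(name): a dict with "intrinsics" (3x3 intrinsics, pixels), "k1" (the pictures are not rectified: a ray, as slopes to the right and down, at radius r is drawn at 1 + k1 r^2 times it, then the intrinsics apply), "R" (3x3) and "t" (3): a world point X has camera coordinates R X + t. Camera axes: x right, y down, z forward; pixel columns grow to the right and rows downward; lengths in m; the calibration is good to about 2 mm. A picture is of the moment at which its call begins. get_calibration takes no time and is no camera call.
- workorder.finish_job(): hands the job in, once; it reports no verdict.
Trained networks look in the newest picture that a camera, given by its name, has taken for a name from the list of things; names that differ only in an ending like _2 or _b are one class to them, and where a whole thing is asked for, a point or a joint stands for the part that bears it (a point fixed in the world has none). Each returns a list of dicts, best first, with "confidence" (0 to 1); they miss things now and then, are a little off and sometimes report something else, mostly with a low value. They report only what shows in the picture. A call takes as long as a camera call.
- vision.silhouettes(camera, label): "pixels" (384x512 bool, what is visible of it).
- vision.spot_point(camera, label): "location" ([x, y, z] in m, in world coordinates, good to about 4 mm: a listed point, or the origin of a listed thing).
The state is a dict: "t": time; "q": joint angles; "joint_vel": joint speeds; "effort": joint torques, N m; "tcp_pos": TCP position; "ee_rot": TCP orientation; "wrist_force": force on the tool from outside, world axes, zero at the start; "moment": the same for the moment, N m; "gripper_width": finger opening in m.
Only numpy, scipy, OpenCV 4.12 (cv2) and the standard library are available. Lean on these libraries where they do the work, as an engineer would, in place of code of your own. Each camera call takes 0.05 s, during which the arm holds its last target. There are 200 camera calls.

### The job

Sweep the three small finished prints (the L-shaped bracket, the U-shaped clip and the round knob) off the build sheet into the plain undivided tray beside it. Slide them over the edge, do not pick them up, and leave the tall test tower standing where it is on the sheet and the other things on the bench undisturbed.

Things in the scene. Friction and masses are not known exactly. Their poses are not given: they have to be found in the camera images.
- stand: Build sheet on its low cooling stand, one fixed piece: a flat dark steel sheet, 220 mm along its x by 180 mm along its y, top face 40 mm above the bench, no rim. Origin at bench level under the sheet's centre; z up. The two boxes stand along its two long edges (y = +90 and y = -90 mm).
- tray: Plain grey open tray without dividers, empty, fixed, standing against one long edge of the build sheet (the +y or the -y side, which one varies), 2 mm gap. Outside 240 mm (x) by 115 mm (y) by 36 mm high, walls and floor 4 mm, so its rim lies 4 mm below the sheet's top. Origin at bench level under its centre; axes parallel to the sheet's.
- hardware_box: Grey open box of the same outside size as the tray (240 x 115 x 36 mm), but divided into eight compartments with screws, nuts and small parts, fixed at the opposite long edge of the sheet. Not for the prints. Origin at bench level under its centre.
- bracket: Small loose white print, an L-shaped corner bracket, 28 x 28 mm, 16 mm tall, legs 9 mm thick along its -x and -y sides, about 15 g, lying on the build sheet. Origin at the middle of its bounding box, 8 mm above its underside; z is up.
- clip: Small loose white print, a U-shaped clip, 30 mm (x) by 26 mm (y), 16 mm tall, walls 8 mm, open towards its +y, about 15 g, lying on the build sheet. Origin at the middle of its bounding box, 8 mm above its underside; z is up.
- knob: Small loose white print, a round thumb knob: disc 30 mm in diameter and 12 mm thick with a hub 14 mm in diameter on top, 16 mm tall in all, about 15 g, lying on the build sheet. Origin at the middle of its bounding box, 8 mm above its underside; z is up.
- tower: White square test tower with stepped sides, 28 x 28 mm, 45 mm tall, about 60 g, standing loose on the build sheet among the small prints; it stays there. Origin at the centre of its underside; z up.
- scraper: Bystander: spatula-like print scraper, 190 mm long, lying on the bench on the robot's side of the sheet.
- glue_jar: Bystander: glue jar 42 mm in diameter, 60 mm high, on the bench beyond the sheet. Origin at the centre of its underside.
- brush: Bystander: small brush, 150 mm long, lying on the bench beyond the sheet.
- mouse: Bystander: computer mouse 100 x 58 x 31 mm on the bench to the right. Origin under its centre.
- spool: Bystander: filament spool lying flat, 200 mm in diameter, 64 mm high, on the bench to the left. Origin under its centre.

How it is judged:
At the end, for the whole second after the job is handed in: The bracket, the clip and the knob each lie at rest inside the plain tray (centre within its walls and below its rim, lower than 34 mm above the bench); the tower still stands upright on the sheet within 12 mm of where it was (x of bracket in the frame of tray between -0.116 and 0.116 m and y of bracket in the frame of tray between -0.0535 and 0.0535 m and height (world z) of each of bracket, clip, knob below 0.034 m and linear speed of each of bracket, clip, knob below 0.03 m/s and x of clip in the frame of tray between -0.116 and 0.116 m and y of clip in the frame of tray between -0.0535 and 0.0535 m and x of knob in the frame of tray between -0.116 and 0.116 m and y of knob in the frame of tray between -0.0535 and 0.0535 m and distance of tower from where it was at the start of the episode below 0.012 m and angle between tower's own z axis and vertical below 0.15 rad); the robot touches nothing.
It fails at once if a small print was lifted (its centre more than 75 mm above the bench, that is, raised 27 mm off the sheet) (height (world z) of any of bracket, clip, knob above 0.075 m).
It fails at once if the tower was shoved more than 12 mm, lifted or tipped (distance of tower from where it was at the start of the episode above 0.012 m or angle between tower's own z axis and vertical above 0.25 rad).
It fails at once if a bystander on the bench was moved more than 20 mm (distance of any of scraper, glue_jar, brush, mouse, spool from where it was at the start of the episode above 0.02 m).
It also fails if it takes over 64 s, if anything falls off the work surface, if the arm or the gripper's body presses on something with over 40 N, if the wrist force passes 120 N, or if a joint passes its speed limit or range.

## Working session

There is one attempt and no reset: what is moved stays moved. The work goes in short steps, Python scripts to look and compute and a tool call to move; the robot and the scene stay as the last step left them, time stands still between calls to the robot, and variables do not carry over. Pictures are saved under pics/ and viewed, about 8 in all and at most 12, crops included, and the job is handed in when it is done.

Besides the shell and the picture viewer there is one more tool, called after "Request:" by a JSON object that holds its "fn" and its "kwargs". apply_moves: Moves the arm, as the interface text tells. Its arguments: {"type":"object","properties":{"rows":{"type":"array"},"grip_force":{"type":"number"}},"required":["rows"]}

```bash
ls; mkdir -p pics; python3 - <<'E'
from bench import r, vision, workorder
import cv2, numpy as np
s=r.sense(); print({k:np.round(s[k],3) for k in ('t','tcp_pos','ee_rot','gripper_width','q')})
for c in('top','scene'):
    im=vision.read_camera(c); cv2.imwrite(f'pics/{c}0.png',cv2.resize(im[:,:,::-1],(800,600)))
for n in 'stand tray hardware_box bracket clip knob tower scraper glue_jar brush mouse spool'.split():
    for c in('top','scene'):
        print(n,c,[(np.round(d['location'],3),round(d['confidence'],2)) for d in vision.spot_point(c,n)[:2]])
E
```

```text
pics
{'t': np.float64(0.0), 'tcp_pos': array([ 0.227, -0.635,  0.23 ]), 'ee_rot': array([1.67 , 1.569, 2.013]), 'gripper_width': np.float64(0.086), 'q': array([-0.94 ,  0.359,  0.011, -0.   , -1.224, -0.288])}
stand top [(array([0.565, 0.005, 0.002]), 0.91)]
stand scene [(array([0.562, 0.004, 0.005]), 0.88)]
tray top [(array([ 0.544, -0.146, -0.001]), 0.6)]
tray scene [(array([ 0.55 , -0.142, -0.   ]), 0.65)]
hardware_box top [(array([ 0.583,  0.156, -0.003]), 0.6)]
hardware_box scene [(array([ 0.583,  0.152, -0.001]), 0.95)]
bracket top [(array([0.494, 0.042, 0.045]), 0.6), (array([ 0.533, -0.019,  0.046]), 0.46)]
bracket scene [(array([0.491, 0.038, 0.046]), 0.46)]
clip top [(array([0.401, 0.056, 0.003]), 0.45), (array([0.595, 0.038, 0.051]), 0.4)]
clip scene [(array([0.595, 0.042, 0.049]), 0.43), (array([ 0.64 , -0.005,  0.04 ]), 0.19)]
knob top [(array([ 0.534, -0.019,  0.046]), 0.61)]
knob scene [(array([ 0.533, -0.022,  0.046]), 0.68)]
tower top [(array([ 0.639, -0.   ,  0.038]), 0.7), (array([ 0.585,  0.153, -0.001]), 0.5)]
tower scene [(array([ 0.643, -0.006,  0.044]), 0.81), (array([0.492, 0.038, 0.046]), 0.62)]
scraper top [(array([0.401, 0.058, 0.001]), 0.63), (array([0.594, 0.039, 0.054]), 0.53)]
scraper scene [(array([ 0.403,  0.059, -0.003]), 0.81), (array([0.491, 0.038, 0.046]), 0.32)]
glue_jar top [(array([ 0.725, -0.115,  0.002]), 0.5)]
glue_jar scene [(array([ 0.726, -0.114,  0.001]), 0.83), (array([0.489, 0.038, 0.045]), 0.22)]
brush top [(array([ 0.768,  0.078, -0.004]), 0.6)]
brush scene [(array([ 0.765,  0.078, -0.   ]), 0.65), (array([0.583, 0.156, 0.   ]), 0.44)]
mouse top [(array([ 0.48 , -0.323, -0.   ]), 0.96)]
mouse scene [(array([ 0.481, -0.326,  0.   ]), 0.62)]
spool top [(array([ 0.676,  0.369, -0.002]), 0.6)]
spool scene [(array([0.682, 0.372, 0.001]), 0.77)]
```

View pics/top0.png

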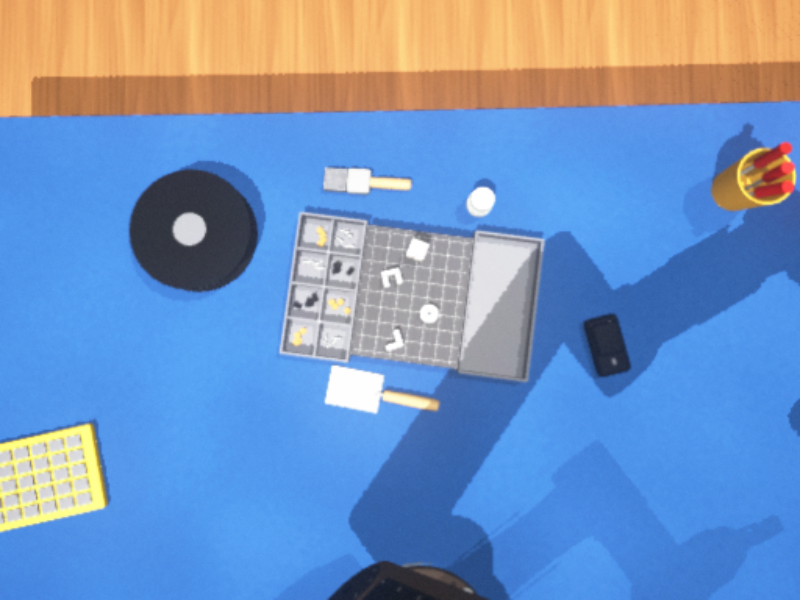

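View pics/scene0.png

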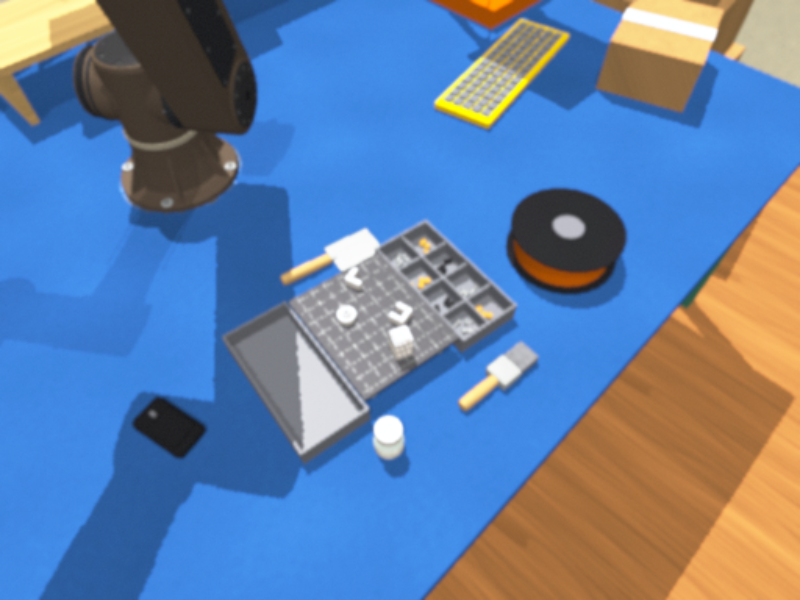

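```bash
cat > h.py <<'E'
from bench import r, vision, workorder
import cv2, numpy as np
from scipy.spatial.transform import Rotation as Ro
C=np.array([.564,.0045]); YAW=-0.12
X=np.array([np.cos(YAW),np.sin(YAW)]); Y=np.array([-X[1],X[0]])
def s2w(x,y,z): return np.r_[C+x*X+y*Y,z]
def w2s(p): d=np.array(p[:2])-C; return np.array([d@X,d@Y,p[2]])
def pix(cam,P):
    c=vision.get_calibration(cam); p=np.array(c['R'])@P+c['t']; a=p[:2]/p[2]
    K=np.array(c['intrinsics']); a=a*(1+c['k1']*(a@a)); return K[:2,:2]@a+K[:2,2]
def plan(jaw_s,*pts):
    """targets in stand frame -> tool-frame shifts (cm, deg) ; jaw_s: jaw axis angle in stand frame, rad"""
    s=r.sense(); R=Ro.from_euler('xyz',s['ee_rot']).as_matrix()
    print('t',round(s['t'],2),'stand tcp',w2s(s['tcp_pos']).round(4),'w',round(s['gripper_width'],4),'F',np.round(s['wrist_force'],1))
    j=np.r_[np.cos(jaw_s+YAW),np.sin(jaw_s+YAW),0]; l=R.T@j
    a=np.degrees(np.arctan2(l[2],l[1])); print('roll',round((a+90)%180-90,1),'tool axes in stand:\n',np.round((R.T@np.column_stack([np.r_[X,0],np.r_[Y,0],[0,0,1]])).T,3))
    for p in pts: print(p,np.round(R.T@(s2w(*p)-s['tcp_pos'])*100,2))
E
python3 - <<'E'
from h import *
im=vision.read_camera('top'); M=[]
# rectify sheet plane view: 1.5mm/.. at z=.056 -> 2.5 px/mm
xs=np.arange(-.12,.12,.0004);ys=np.arange(.13,-.22,-.0005)
g=np.array([[pix('top',s2w(x,y,.048)) for y in ys[::10]] for x in xs[::-1][::10]],np.float32)
g=cv2.resize(g,(len(ys),len(xs)))
o=cv2.remap(im[:,:,::-1].copy(),g[:,:,0],g[:,:,1],cv2.INTER_CUBIC)
for x in np.arange(-.1,.11,.05):
    v=int((.12-x)/.0004); cv2.line(o,(0,v),(o.shape[1],v),(0,255,255),1)
for y in np.arange(-.2,.13,.05):
    u=int((.13-y)/.0005); cv2.line(o,(u,0),(u,o.shape[0]),(0,255,255),1)
cv2.imwrite('pics/rect.png',o)
for n,cam in (('bracket',0),('clip',0),('knob',0),('tower',0)): pass
plan(0,(-.028,.02,.12),(-.028,.02,.0445))
E
```

```text
Traceback (most recent call last):
  File "h.py", line 9, in pix
    c=vision.get_calibration(cam); p=np.array(c['R'])@P+c['t']; a=p[:2]/p[2]
ValueError: time passes only in moves, steps and waits
```

```bash
sed -i "s/^def pix/import functools\ncal=functools.lru_cache(vision.get_calibration)\ndef pix/; s/c=vision.get_calibration(cam)/c=cal(cam)/" h.py
cat > rect.py <<'E'
from h import *
def rect(name):
    im=vision.read_camera('top')
    xs=np.arange(-.12,.12,.0004);ys=np.arange(.13,-.22,-.0005)
    g=np.array([[pix('top',s2w(x,y,.048)) for y in ys[::10]] for x in xs[::-1][::10]],np.float32)
    g=cv2.resize(g,(len(ys),len(xs)))
    o=cv2.remap(im[:,:,::-1].copy(),g[:,:,0],g[:,:,1],cv2.INTER_CUBIC)
    for x in np.arange(-.1,.11,.05):
        v=int((.12-x)/.0004); cv2.line(o,(0,v),(o.shape[1],v),(0,255,255),1)
    for y in np.arange(-.2,.13,.05):
        u=int((.13-y)/.0005); cv2.line(o,(u,0),(u,o.shape[0]),(0,255,255),1)
    cv2.imwrite(name,o)
E
python3 - <<'E'
from rect import *
rect('pics/rect.png')
plan(0,(-.028,.02,.12),(-.028,.02,.0445))
E
```

```text
t 1.4 stand tcp [-0.2581 -0.676   0.2313] w 0.0857 F [ 0.6  0.4 -0.1]
roll -63.5 tool axes in stand:
 [[-0.    -0.446  0.895]
 [ 0.     0.895  0.446]
 [-1.     0.    -0.   ]]
(-0.028, 0.02, 0.12) [11.13 52.   51.66]
(-0.028, 0.02, 0.0445) [18.68 52.   51.66]
```

View pics/rect.png

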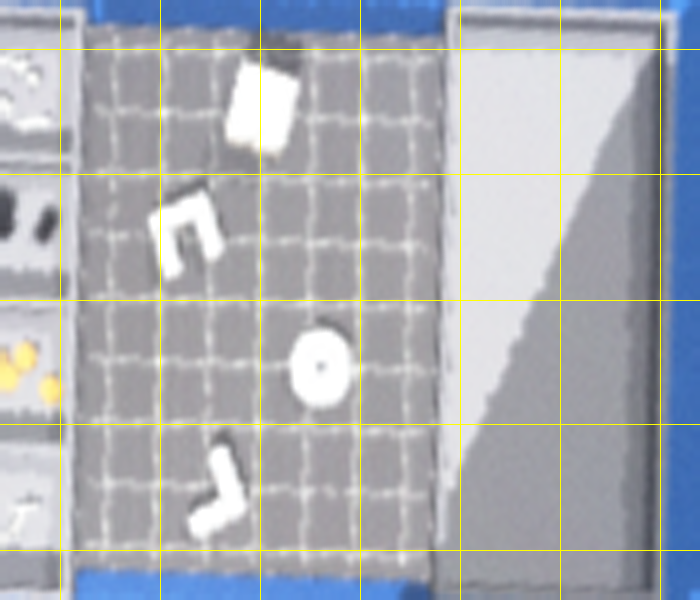

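Request:
{"fn": "apply_moves", "kwargs": {"rows": [{"dx":0,"dy":52,"dz":50.5,"roll":-63.5,"gripper":0.13},{"dx":0,"dy":52,"dz":50.5,"roll":-63.5,"gripper":0.13},{"dx":0,"dy":52,"dz":50.5,"roll":-63.5,"gripper":0.13},{"dx":0,"dy":52,"dz":50.5,"roll":-63.5,"gripper":0.13},{"dx":0,"dy":52,"dz":50.5,"roll":-63.5,"gripper":0.13},{"dx":0,"dy":52,"dz":50.5,"roll":-63.5,"gripper":0.13},{"dx":0,"dy":52,"dz":50.5,"roll":-63.5,"gripper":0.13},{"dx":0,"dy":52,"dz":50.5,"roll":-63.5,"gripper":0.13},{"dx":0,"dy":52,"dz":50.5,"roll":-63.5,"gripper":0.13},{"dx":0,"dy":52,"dz":50.5,"roll":-63.5,"gripper":0.13},{"dx":0,"dy":52,"dz":50.5,"roll":-63.5,"gripper":0.13},{"dx":0,"dy":52,"dz":50.5,"roll":-63.5,"gripper":0.13}]}}

```text
t: 2.4
tcp_pos: [0.4348, -0.1788, 0.2319]
ee_rot: [-1.463, 1.569, -0.011]
wrist_force: [1.1, -1.2, 0.2]
gripper_width: 0.0113
```

```bash
sed -i 's/YAW=-0.12;/YAW=-0.12;/' h.py; python3 -c "
from h import *
plan(0,(-.028,.008,.12))"
```

```text
t 2.4 stand tcp [-0.1063 -0.1975  0.2319] w 0.0113 F [ 1.1 -1.2  0.2]
roll 0.0 tool axes in stand:
 [[ 0.001 -1.    -0.   ]
 [ 0.    -0.     1.   ]
 [-1.    -0.001  0.   ]]
(-0.028, 0.008, 0.12) [11.2  -7.83 20.55]
```

Request:
{"fn": "apply_moves", "kwargs": {"rows": [{"dx":3,"dy":-7.8,"dz":20.6,"roll":0,"gripper":0.13},{"dx":6,"dy":-7.8,"dz":20.6,"roll":0,"gripper":0.13},{"dx":9,"dy":-7.8,"dz":20.6,"roll":0,"gripper":0.13},{"dx":11.2,"dy":-7.8,"dz":20.6,"roll":0,"gripper":0.13},{"dx":11.2,"dy":-7.8,"dz":20.6,"roll":0,"gripper":0.13},{"dx":11.2,"dy":-7.8,"dz":20.6,"roll":0,"gripper":0.13},{"dx":11.2,"dy":-7.8,"dz":20.6,"roll":0,"gripper":0.13},{"dx":11.2,"dy":-7.8,"dz":20.6,"roll":0,"gripper":0.13},{"dx":11.2,"dy":-7.8,"dz":20.6,"roll":0,"gripper":0.13},{"dx":11.2,"dy":-7.8,"dz":20.6,"roll":0,"gripper":0.13}]}}

```text
t: 3.23
tcp_pos: [0.537, 0.0158, 0.1209]
ee_rot: [-1.345, 1.568, 0.106]
wrist_force: [-0.4, -0.6, -0.3]
gripper_width: 0.0109
```

```bash
python3 -c "
from h import *
plan(0,(-.028,.008,.045),(-.028,-.115,.045))
im=vision.read_camera('scene'); cv2.imwrite('pics/s1.png',cv2.resize(im[120:280,120:340,::-1],None,fx=3.5,fy=3.5,interpolation=cv2.INTER_CUBIC))"
```

```text
t 3.23 stand tcp [-0.0281  0.008   0.1209] w 0.0109 F [-0.4 -0.6 -0.3]
roll 0.0 tool axes in stand:
 [[ 0.002 -1.    -0.   ]
 [ 0.001 -0.     1.   ]
 [-1.    -0.002  0.001]]
(-0.028, 0.008, 0.045) [ 7.59  0.01 -0.01]
(-0.028, -0.115, 0.045) [ 7.580e+00  1.000e-02 -1.231e+01]
```

View pics/s1.png

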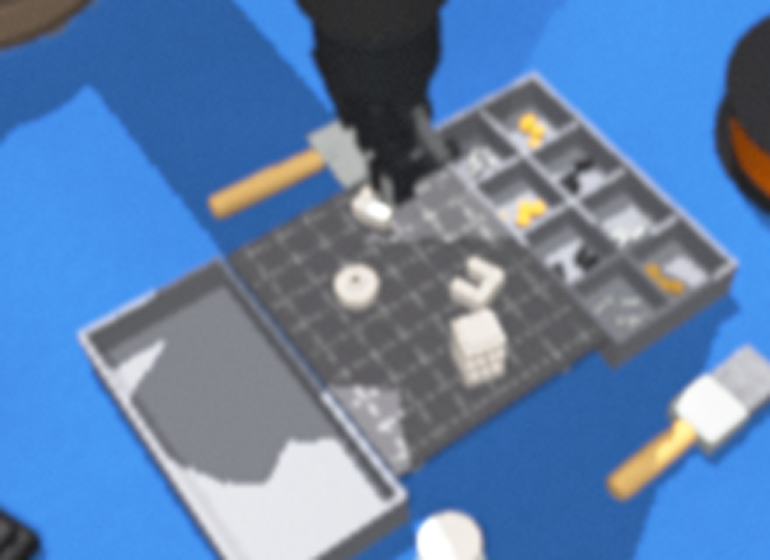

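The gripper hangs above the sheet, and the prints and tower are all clear of it. I'll descend behind the knob.

Request:
{"fn": "apply_moves", "kwargs": {"rows": [{"dx":2.5,"dy":0,"dz":0,"roll":0,"gripper":0.13},{"dx":5,"dy":0,"dz":0,"roll":0,"gripper":0.13},{"dx":6.5,"dy":0,"dz":0,"roll":0,"gripper":0.13},{"dx":7.3,"dy":0,"dz":0,"roll":0,"gripper":0.13},{"dx":7.55,"dy":0,"dz":0,"roll":0,"gripper":0.13},{"dx":7.55,"dy":0,"dz":0,"roll":0,"gripper":0.13}]}}

```text
t: 3.78
tcp_pos: [0.5375, 0.0152, 0.0461]
ee_rot: [-1.299, 1.567, 0.151]
wrist_force: [0.7, -0.7, 0.8]
gripper_width: 0.011
```

Request:
{"fn": "apply_moves", "kwargs": {"rows": [{"dx":0,"dy":0,"dz":-1,"roll":0,"gripper":0.13},{"dx":0,"dy":0,"dz":-1.8,"roll":0,"gripper":0.13},{"dx":0,"dy":0,"dz":-2.6,"roll":0,"gripper":0.13},{"dx":0,"dy":0,"dz":-3.4,"roll":0,"gripper":0.13},{"dx":0,"dy":0,"dz":-4.2,"roll":0,"gripper":0.13},{"dx":0,"dy":0,"dz":-5,"roll":0,"gripper":0.13},{"dx":0,"dy":0,"dz":-5.8,"roll":0,"gripper":0.13},{"dx":0,"dy":0,"dz":-6.6,"roll":0,"gripper":0.13},{"dx":0,"dy":0,"dz":-7.4,"roll":0,"gripper":0.13},{"dx":0,"dy":0,"dz":-8.2,"roll":0,"gripper":0.13},{"dx":0,"dy":0,"dz":-9,"roll":0,"gripper":0.13}]}}

```text
t: 4.7
tcp_pos: [0.5265, -0.0749, 0.046]
ee_rot: [-1.302, 1.567, 0.148]
wrist_force: [1.0, 0.5, -0.7]
gripper_width: 0.0106
```

```bash
python3 -c "
from h import *
plan(0,(-.028,-.115,.045))
im=vision.read_camera('scene'); cv2.imwrite('pics/s2.png',cv2.resize(im[120:280,120:340,::-1],None,fx=3.5,fy=3.5,interpolation=cv2.INTER_CUBIC))"
```

```text
t 4.7 stand tcp [-0.0277 -0.0834  0.046 ] w 0.0106 F [ 1.   0.5 -0.7]
roll -0.1 tool axes in stand:
 [[ 0.003 -1.     0.001]
 [ 0.001  0.001  1.   ]
 [-1.    -0.003  0.001]]
(-0.028, -0.115, 0.045) [ 0.09  0.02 -3.16]
```

View pics/s2.png

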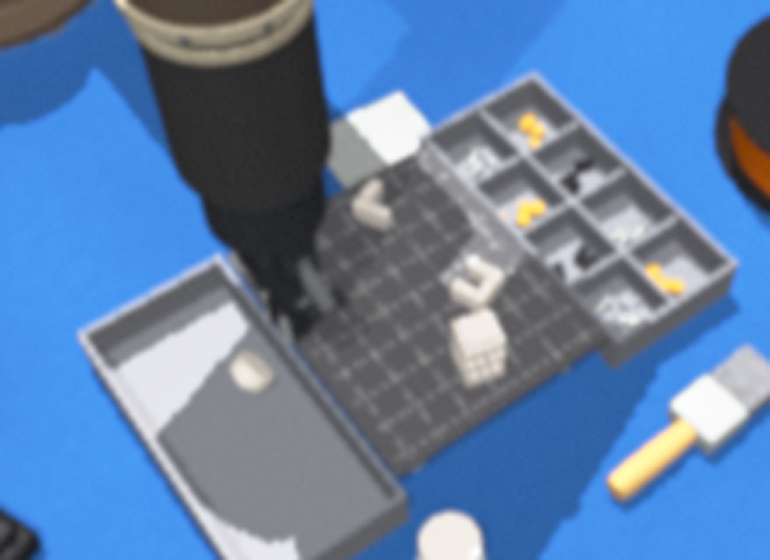

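The knob has dropped into the tray (around pixel 250,370), and the bracket, clip and tower haven't moved. The bracket is next.

Request:
{"fn": "apply_moves", "kwargs": {"rows": [{"dx":-3,"dy":0,"dz":0,"roll":0,"gripper":0.13},{"dx":-6,"dy":0,"dz":0,"roll":0,"gripper":0.13},{"dx":-7,"dy":1.5,"dz":3,"roll":0,"gripper":0.13},{"dx":-7,"dy":3,"dz":6,"roll":0,"gripper":0.13},{"dx":-7,"dy":4.9,"dz":9,"roll":0,"gripper":0.13},{"dx":-7,"dy":4.9,"dz":12,"roll":0,"gripper":0.13},{"dx":-7,"dy":4.9,"dz":14.5,"roll":0,"gripper":0.13},{"dx":-7,"dy":4.9,"dz":14.5,"roll":0,"gripper":0.13},{"dx":-4,"dy":4.9,"dz":14.5,"roll":0,"gripper":0.13},{"dx":-1.5,"dy":4.9,"dz":14.5,"roll":0,"gripper":0.13},{"dx":-0.2,"dy":4.9,"dz":14.5,"roll":0,"gripper":0.13},{"dx":0,"dy":4.9,"dz":14.5,"roll":0,"gripper":0.13}]}}

```text
t: 5.75
tcp_pos: [0.4934, 0.0731, 0.0433]
ee_rot: [2.587, 1.569, -2.248]
wrist_force: [-0.7, -0.9, 0.5]
gripper_width: 0.0112
```

```bash
python3 -c "
from h import *
plan(0,(-.077,.062,.045))"
```

```text
t 5.75 stand tcp [-0.0783  0.0597  0.0433] w 0.0112 F [-0.7 -0.9  0.5]
roll -0.1 tool axes in stand:
 [[-0.001 -1.     0.002]
 [-0.002  0.002  1.   ]
 [-1.     0.001 -0.002]]
(-0.077, 0.062, 0.045) [-0.17 -0.13  0.23]
```

Now I'll push the bracket, raising the tool 2 mm first.

Request:
{"fn": "apply_moves", "kwargs": {"rows": [{"dx":-0.2,"dy":0,"dz":0,"roll":0,"gripper":0.13},{"dx":-0.2,"dy":0,"dz":-0.8,"roll":0,"gripper":0.13},{"dx":-0.2,"dy":0,"dz":-1.6,"roll":0,"gripper":0.13},{"dx":-0.2,"dy":0,"dz":-2.4,"roll":0,"gripper":0.13},{"dx":-0.2,"dy":0,"dz":-3.2,"roll":0,"gripper":0.13},{"dx":-0.2,"dy":0,"dz":-4,"roll":0,"gripper":0.13},{"dx":-0.2,"dy":0,"dz":-4.8,"roll":0,"gripper":0.13},{"dx":-0.2,"dy":0,"dz":-5.6,"roll":0,"gripper":0.13},{"dx":-0.2,"dy":0,"dz":-6.4,"roll":0,"gripper":0.13},{"dx":-0.2,"dy":0,"dz":-7.2,"roll":0,"gripper":0.13},{"dx":-0.2,"dy":0,"dz":-8,"roll":0,"gripper":0.13}]}}

```text
t: 6.67
tcp_pos: [0.4835, -0.0072, 0.0455]
ee_rot: [2.574, 1.569, -2.261]
wrist_force: [-0.4, 0.2, 0.7]
gripper_width: 0.011
```

```bash
python3 -c "
from h import *
plan(0,(-.077,-.115,.045))
im=vision.read_camera('scene'); cv2.imwrite('pics/s3.png',cv2.resize(im[120:280,120:340,::-1],None,fx=3.5,fy=3.5,interpolation=cv2.INTER_CUBIC))"
```

```text
t 6.67 stand tcp [-0.0785 -0.0212  0.0455] w 0.011 F [-0.4  0.2  0.7]
roll -0.1 tool axes in stand:
 [[-0.001 -1.     0.002]
 [-0.002  0.002  1.   ]
 [-1.     0.001 -0.002]]
(-0.077, -0.115, 0.045) [ 0.07 -0.17 -9.38]
```

View pics/s3.png

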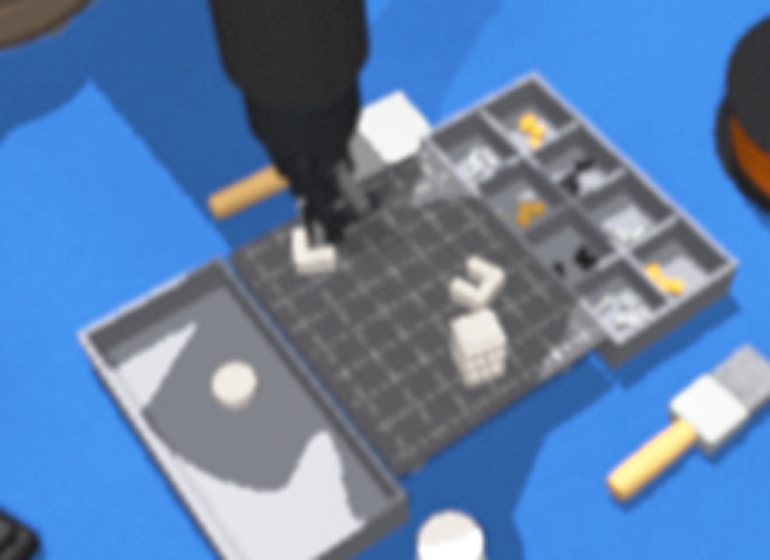

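The bracket is centred ahead of the fork (315,255) and the knob lies flat in the tray. I'll keep pushing.

Request:
{"fn": "apply_moves", "kwargs": {"rows": [{"dx":0,"dy":0,"dz":-0.8,"roll":0,"gripper":0.13},{"dx":0,"dy":0,"dz":-1.6,"roll":0,"gripper":0.13},{"dx":0,"dy":0,"dz":-2.4,"roll":0,"gripper":0.13},{"dx":0,"dy":0,"dz":-3.2,"roll":0,"gripper":0.13},{"dx":0,"dy":0,"dz":-4,"roll":0,"gripper":0.13},{"dx":0,"dy":0,"dz":-4.8,"roll":0,"gripper":0.13},{"dx":0,"dy":0,"dz":-5.6,"roll":0,"gripper":0.13},{"dx":0,"dy":0,"dz":-6.4,"roll":0,"gripper":0.13},{"dx":0,"dy":0,"dz":-7.2,"roll":0,"gripper":0.13},{"dx":0,"dy":0,"dz":-8,"roll":0,"gripper":0.13},{"dx":0,"dy":0,"dz":-8.8,"roll":0,"gripper":0.13}]}}

```text
t: 7.63
tcp_pos: [0.4721, -0.0962, 0.0455]
ee_rot: [2.428, 1.568, -2.407]
wrist_force: [-0.3, 0.1, 0.9]
gripper_width: 0.0113
```

Request:
{"fn": "apply_moves", "kwargs": {"rows": [{"dx":-3,"dy":0,"dz":0,"roll":0,"gripper":0},{"dx":-6,"dy":0,"dz":0,"roll":0,"gripper":0},{"dx":-9,"dy":0,"dz":1,"roll":0,"gripper":0},{"dx":-9,"dy":0,"dz":4,"roll":0,"gripper":0}]}}

```text
t: 7.97
tcp_pos: [0.4799, -0.0578, 0.1409]
ee_rot: [-1.687, 1.565, -0.24]
wrist_force: [1.1, 0.9, -0.1]
gripper_width: 0.0
```

```bash
python3 -c "
from h import *
plan(np.pi/2,(.024,.085,.125),(.024,.085,.045))
im=vision.read_camera('scene'); cv2.imwrite('pics/s4.png',cv2.resize(im[120:280,120:340,::-1],None,fx=3.5,fy=3.5,interpolation=cv2.INTER_CUBIC))
for c in ('clip','tower','bracket','knob'): print(c,[(w2s(d['location']).round(3),round(d['confidence'],2)) for d in vision.spot_point('scene',c)[:3]])"
```

```text
t 7.97 stand tcp [-0.076  -0.0719  0.1409] w 0.0 F [ 1.1  0.9 -0.1]
roll 89.8 tool axes in stand:
 [[ 0.006 -1.     0.004]
 [-0.001  0.004  1.   ]
 [-1.    -0.006 -0.001]]
(0.024, 0.085, 0.125) [ 1.64 -9.93 15.74]
(0.024, 0.085, 0.045) [ 9.64 -9.88 15.74]
clip [(array([0.028, 0.041, 0.05 ]), 0.71)]
tower [(array([0.078, 0.001, 0.042]), 0.7)]
bracket [(array([-0.081, -0.113,  0.014]), 0.65), (array([-0.029, -0.131,  0.013]), 0.36), (array([-0.17 ,  0.032, -0.006]), 0.25)]
knob [(array([-0.029, -0.132,  0.013]), 0.43)]
```

View pics/s4.png

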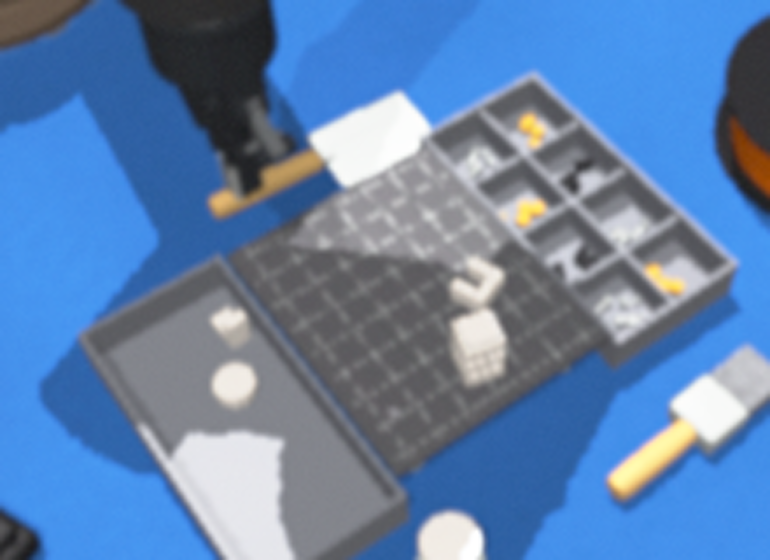

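```bash
python3 -c "
from h import *
print(r.sense()['q'])"
```

```text
[ 0.29379059  0.12822471 -0.53953781  0.00142371 -0.90603176 -0.41662913]
```

The bracket (230,325) and knob (235,385) are both in the tray. I'll turn the shut fingers 90° and go behind the clip.

Request:
{"fn": "apply_moves", "kwargs": {"rows": [{"dx":0,"dy":-2,"dz":3,"roll":7,"gripper":0},{"dx":0,"dy":-4,"dz":6,"roll":14,"gripper":0},{"dx":0,"dy":-6,"dz":9,"roll":21,"gripper":0},{"dx":0,"dy":-8,"dz":12,"roll":28,"gripper":0},{"dx":0,"dy":-10,"dz":15,"roll":35,"gripper":0},{"dx":0,"dy":-10.2,"dz":15.5,"roll":42,"gripper":0},{"dx":0,"dy":-10.2,"dz":15.5,"roll":49,"gripper":0},{"dx":0,"dy":-10.2,"dz":15.5,"roll":56,"gripper":0},{"dx":0,"dy":-10.2,"dz":15.5,"roll":63,"gripper":0},{"dx":0,"dy":-10.2,"dz":15.5,"roll":70,"gripper":0},{"dx":0,"dy":-10.2,"dz":15.5,"roll":77,"gripper":0},{"dx":0,"dy":-10.2,"dz":15.5,"roll":84,"gripper":0}]}}

```text
t: 9.22
tcp_pos: [0.5966, 0.0836, 0.1337]
ee_rot: [-2.545, 1.566, -2.569]
wrist_force: [-0.5, -0.5, 0.2]
gripper_width: -0.0003
```

```bash
python3 -c "
from h import *
plan(np.pi/2,(.027,.083,.045))"
```

```text
t 9.22 stand tcp [0.0229 0.0824 0.1337] w -0.0003 F [-0.5 -0.5  0.2]
roll 5.5 tool axes in stand:
 [[-0.004 -0.096  0.995]
 [-0.003  0.995  0.096]
 [-1.    -0.003 -0.004]]
(0.027, 0.083, 0.045) [8.87 0.04 0.46]
```

Request:
{"fn": "apply_moves", "kwargs": {"rows": [{"dx":2.5,"dy":0,"dz":0.4,"roll":5.5,"gripper":0},{"dx":5,"dy":0,"dz":0.4,"roll":5.5,"gripper":0},{"dx":7,"dy":0,"dz":0.4,"roll":5.5,"gripper":0},{"dx":8.4,"dy":0,"dz":0.4,"roll":5.5,"gripper":0},{"dx":8.8,"dy":0,"dz":0.4,"roll":5.5,"gripper":0},{"dx":8.8,"dy":0,"dz":0.4,"roll":5.5,"gripper":0}]}}

```text
t: 9.72
tcp_pos: [0.5992, 0.0819, 0.0438]
ee_rot: [-2.503, 1.562, -2.624]
wrist_force: [1.0, 1.1, 0.1]
gripper_width: 0.0001
```

```bash
python3 -c "
from h import *
plan(np.pi/2,(.027,.0,.045),(.027,-.12,.045))"
```

```text
t 9.72 stand tcp [0.0257 0.0811 0.0438] w 0.0001 F [1.  1.1 0.1]
roll -0.1 tool axes in stand:
 [[-0.007  0.001  1.   ]
 [-0.005  1.    -0.001]
 [-1.    -0.005 -0.007]]
(0.027, 0.0, 0.045) [-0.07 -8.11  0.14]
(0.027, -0.12, 0.045) [-1.000e-02 -2.011e+01  1.500e-01]
```

Now the push is along the tool's -y.

Request:
{"fn": "apply_moves", "kwargs": {"rows": [{"dx":-0.15,"dy":-0.8,"dz":0.1,"roll":0,"gripper":0},{"dx":-0.15,"dy":-1.6,"dz":0.1,"roll":0,"gripper":0},{"dx":-0.15,"dy":-2.4,"dz":0.1,"roll":0,"gripper":0},{"dx":-0.15,"dy":-3.2,"dz":0.1,"roll":0,"gripper":0},{"dx":-0.15,"dy":-4,"dz":0.1,"roll":0,"gripper":0},{"dx":-0.15,"dy":-4.8,"dz":0.1,"roll":0,"gripper":0},{"dx":-0.15,"dy":-5.5,"dz":0.1,"roll":0,"gripper":0}]}}

```text
t: 10.3
tcp_pos: [0.5936, 0.0262, 0.046]
ee_rot: [-2.486, 1.562, -2.608]
wrist_force: [-0.8, 1.2, 0.3]
gripper_width: 0.0
```

```bash
python3 -c "
from h import *
plan(np.pi/2,(.027,-.12,.045))
im=vision.read_camera('scene'); cv2.imwrite('pics/s5.png',cv2.resize(im[120:280,120:340,::-1],None,fx=3.5,fy=3.5,interpolation=cv2.INTER_CUBIC))
for c in ('clip','tower'): print(c,[(w2s(d['location']).round(3),round(d['confidence'],2)) for d in vision.spot_point('scene',c)[:3]])"
```

```text
t 10.3 stand tcp [0.0267 0.0251 0.046 ] w 0.0 F [-0.8  1.2  0.3]
roll -0.1 tool axes in stand:
 [[-0.007  0.001  1.   ]
 [-0.005  1.    -0.001]
 [-1.    -0.005 -0.007]]
(0.027, -0.12, 0.045) [  0.18 -14.51   0.04]
clip [(array([ 0.02 , -0.002,  0.049]), 0.46)]
tower [(array([0.078, 0.003, 0.04 ]), 0.51)]
```

View pics/s5.png

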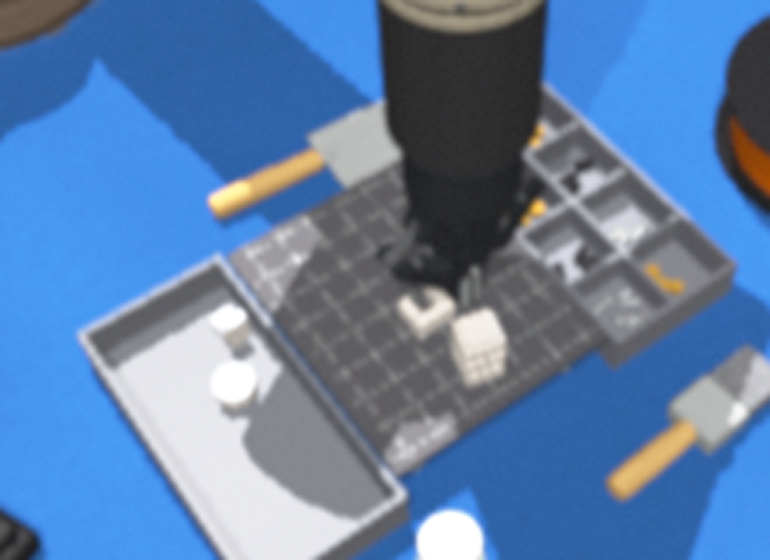

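The clip is sliding ahead of the fingers (425,310) and has drifted slightly toward -x. The tower hasn't moved. I'll shift the fingers about 5 mm toward -x and continue.

Request:
{"fn": "apply_moves", "kwargs": {"rows": [{"dx":0.05,"dy":-0.2,"dz":-0.5,"roll":0,"gripper":0},{"dx":0.05,"dy":-1,"dz":-0.6,"roll":0,"gripper":0},{"dx":0.05,"dy":-1.8,"dz":-0.6,"roll":0,"gripper":0},{"dx":0.05,"dy":-2.6,"dz":-0.6,"roll":0,"gripper":0},{"dx":0.05,"dy":-3.4,"dz":-0.6,"roll":0,"gripper":0},{"dx":0.05,"dy":-4.2,"dz":-0.6,"roll":0,"gripper":0},{"dx":0.05,"dy":-5,"dz":-0.6,"roll":0,"gripper":0}]}}

```text
t: 11.03
tcp_pos: [0.5813, -0.0233, 0.0455]
ee_rot: [-2.501, 1.562, -2.623]
wrist_force: [-0.6, -0.6, -0.2]
gripper_width: -0.0
```

```bash
python3 -c "
from h import *
plan(np.pi/2,(.021,-.12,.045))
im=vision.read_camera('scene'); cv2.imwrite('pics/s6.png',cv2.resize(im[120:280,120:340,::-1],None,fx=3.5,fy=3.5,interpolation=cv2.INTER_CUBIC))
for c in ('clip','tower'): print(c,[(w2s(d['location']).round(3),round(d['confidence'],2)) for d in vision.spot_point('scene',c)[:3]])"
```

```text
t 11.03 stand tcp [ 0.0205 -0.0255  0.0455] w -0.0 F [-0.6 -0.6 -0.2]
roll -0.1 tool axes in stand:
 [[-0.007  0.002  1.   ]
 [-0.005  1.    -0.002]
 [-1.    -0.005 -0.007]]
(0.021, -0.12, 0.045) [ 0.1  -9.45  0.07]
clip [(array([ 0.016, -0.053,  0.05 ]), 0.41)]
tower [(array([0.076, 0.003, 0.043]), 0.63), (array([-0.004,  0.002,  0.004]), 0.31)]
```

View pics/s6.png

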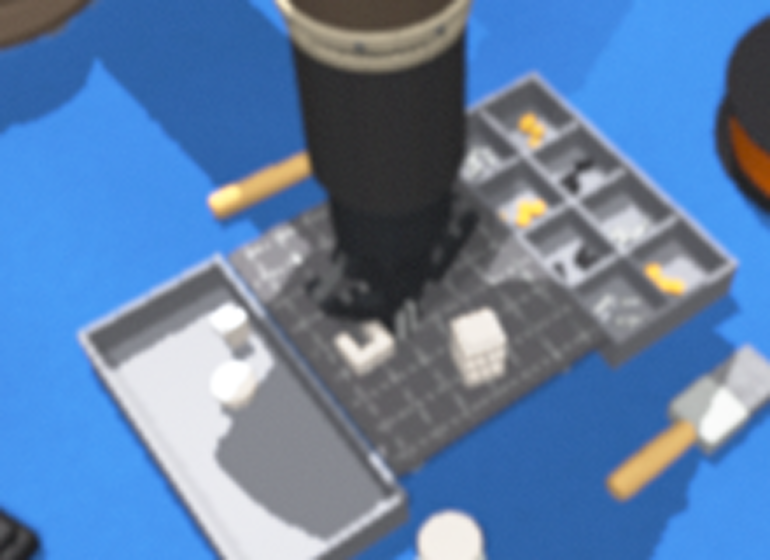

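The clip is flush against the finger face (365,345) and the tower (478,345) hasn't moved. I'll shift a few mm more, push the clip over the edge and retreat.

Request:
{"fn": "apply_moves", "kwargs": {"rows": [{"dx":0,"dy":-0.4,"dz":-0.3,"roll":0,"gripper":0},{"dx":0,"dy":-1.2,"dz":-0.3,"roll":0,"gripper":0},{"dx":0,"dy":-2,"dz":-0.3,"roll":0,"gripper":0},{"dx":0,"dy":-2.8,"dz":-0.3,"roll":0,"gripper":0},{"dx":0,"dy":-3.6,"dz":-0.3,"roll":0,"gripper":0},{"dx":0,"dy":-4.4,"dz":-0.3,"roll":0,"gripper":0},{"dx":0,"dy":-5.2,"dz":-0.3,"roll":0,"gripper":0},{"dx":0,"dy":-6,"dz":-0.3,"roll":0,"gripper":0},{"dx":0,"dy":-6.8,"dz":-0.3,"roll":0,"gripper":0},{"dx":0,"dy":-7.6,"dz":-0.3,"roll":0,"gripper":0},{"dx":0,"dy":-8.4,"dz":-0.3,"roll":0,"gripper":0},{"dx":0,"dy":-8.8,"dz":-0.3,"roll":0,"gripper":0}]}}

```text
t: 12.18
tcp_pos: [0.5673, -0.1112, 0.046]
ee_rot: [-2.509, 1.562, -2.633]
wrist_force: [-0.3, 0.1, -0.4]
gripper_width: 0.0002
```

Request:
{"fn": "apply_moves", "kwargs": {"rows": [{"dx":-3,"dy":0,"dz":0,"roll":0,"gripper":0},{"dx":-6,"dy":0,"dz":0,"roll":0,"gripper":0},{"dx":-9,"dy":0,"dz":0,"roll":0,"gripper":0},{"dx":-12,"dy":-2,"dz":0,"roll":0,"gripper":0},{"dx":-15,"dy":-5,"dz":0,"roll":0,"gripper":0},{"dx":-15,"dy":-8,"dz":0,"roll":0,"gripper":0},{"dx":-15,"dy":-12,"dz":0,"roll":0,"gripper":0},{"dx":-15,"dy":-15,"dz":0,"roll":0,"gripper":0},{"dx":-15,"dy":-15,"dz":0,"roll":0,"gripper":0}]}}

```text
t: 12.93
tcp_pos: [0.5489, -0.2636, 0.1968]
ee_rot: [-2.464, 1.561, -2.591]
wrist_force: [0.1, 1.3, -0.3]
gripper_width: 0.0003
```

```bash
python3 -c "
from h import *
print(r.sense()['t'],r.sense()['tcp_pos'])
im=vision.read_camera('scene'); cv2.imwrite('pics/s7.png',cv2.resize(im[120:280,120:340,::-1],None,fx=3.5,fy=3.5,interpolation=cv2.INTER_CUBIC))
vision.read_camera('top')
for cam in ('scene','top'):
  for c in ('clip','tower','bracket','knob','scraper','glue_jar'): print(cam,c,[(w2s(d['location']).round(3),round(d['confidence'],2)) for d in vision.spot_point(cam,c)[:3]])"
```

```text
12.9333 [ 0.54891928 -0.26364313  0.19682036]
scene clip [(array([ 0.005, -0.128,  0.013]), 0.68)]
scene tower [(array([0.08 , 0.002, 0.041]), 0.74), (array([ 0.077,  0.379, -0.   ]), 0.38)]
scene bracket [(array([-0.077, -0.11 ,  0.015]), 0.65)]
scene knob [(array([-0.078, -0.112,  0.018]), 0.55), (array([-0.028, -0.135,  0.013]), 0.54)]
scene scraper [(array([-0.169,  0.034, -0.002]), 0.67)]
scene glue_jar [(array([ 0.175, -0.098,  0.003]), 0.66)]
top clip []
top tower [(array([0.076, 0.001, 0.04 ]), 0.63)]
top bracket []
top knob []
top scraper [(array([-0.167,  0.03 ,  0.003]), 0.75)]
top glue_jar [(array([ 0.174, -0.1  ,  0.002]), 0.54)]
```

View pics/s7.png

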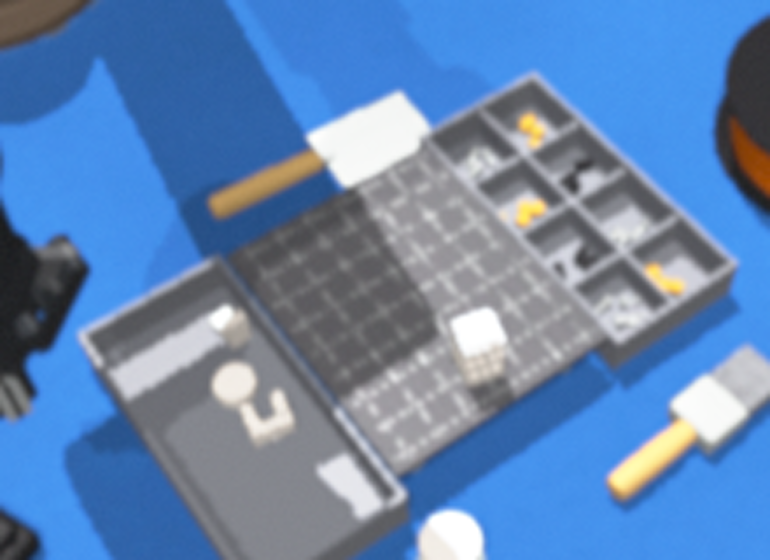

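```bash
python3 -c "
from bench import workorder
print(workorder.finish_job())"
```

```text
the job is handed in; nothing more can be done
None
```

I slid the knob, the bracket and the clip off the sheet into the plain tray, one at a time, and handed the job in at about 13.5 s. I used slightly opened fingers as a fork for the knob and bracket, and shut fingers turned 90° for the clip.

- **Prints:** the last scene picture shows all three inside the tray, centres about 13–18 mm above the bench. The bracket lies close to the sheet-side wall and may be resting on its side, but it is inside the limits.
- **Tower and bystanders:** the tower stands within about 3 mm of its first position, which is within the measuring error. The scraper and glue jar, measured again, have not moved; the brush and spool looked unmoved. I did not check the mouse at the end.
- **Disagreements:** in the final check the top camera did not detect the three prints, so their positions come from the scene camera alone. In the scene camera, the knob's best match landed on the bracket. The second match, almost as confident, was the real knob.

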